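# Shut the draft shield and tare the balance with its touch-free eye

### The arm

A 6-joint arm with a two-finger parallel gripper is mounted at the origin on a cart in front of the work surface, level with it; the furniture and walls round the work are solid. World frame = base frame: x ahead of the robot, y to its left, z up, the work surface at z = 0. Lengths are in m, angles in rad, forces in N, time in s.
With the tool pointing down it reaches from about 0.25 to 0.775 m from the base axis. Payload 4 kg.
Tool frame: the origin (TCP) lies at the centre of the arm's flange, where the gripper is bolted on; the fingertips stand 199 mm ahead of it and the grasp point (between the pads) lies 180 mm ahead of it (robot.tcp_to_tips is the z of the fingertips in the tool frame, in m); z points along the fingers, y is the line along which they close (so a half turn about z gives the same grasp; the last joint's range is limited). The gripper opens to 94 mm and grips with 3 to 60 N. Pads are 16 mm wide; open, the fingers measure 119 mm over their backs; the gripper's body (75 mm by 177 mm) begins 78 mm behind the grasp point.
Start: joints at [-1.447, 0.087, 1.371, -0, 1.684, -0.103], TCP at [0.124, -0.536, 0.405] pointing down, gripper open.
Joint ranges: [-3.1, 3.1], [-0.76, 2.03], [0.27, 2.55], [-1.08, 4.22], [0.17, 2.65], [-2.57, 2.57]. Speed limits (rad/s): [2.79, 2.79, 3.14, 3.14, 3.14, 3.14].

### API

Orientations are given as [roll, pitch, yaw] about the fixed x, y, z axes, in that order (R = Rz(yaw) Ry(pitch) Rx(roll)).
In Python, from bench import robot gives the robot as it stands.
- The arm moves only by the tool play_rows, never from a script. Its arguments are lists of equal length, an entry for each row: "translation": the shift along the tool's x, y, z scaled (see below), a list of three; "twist": the turn, a rotation vector about the tool's x, y, z scaled (see below), a list of three; "gripper": the opening, from -1 (shut) to 1 (fully open). A call has 1 to 8 rows; each row shifts and turns the commanded pose from where the row before left it, along the tool's axes as they then stand; what a row does not reach is not made up. The controller multiplies each number of a shift by 0.04 m and each number of a turn by 0.1 rad. A row lasts 1/10 s, in which the tool goes at most 50 mm and 8.59 degrees, less where a joint would pass 70% of its speed; a pose out of reach is approached as far as the arm can. A call with a number of a shift or a turn outside -1 to 1 is refused whole. A call with a gripper value outside its range is refused whole. The fingers move at their own pace and stop on an object; the grip force is fixed at half the most. Time passes only in rows, so rows that do not move let the fingers close. It gives the time, the measured TCP pose, the force, the opening and the grip force at its end, in the units of the state.
- robot.get_obs(): the state, without advancing time (a new reading comes with each control period).
- robot.snapshot(name): name is "scene" or "top" or "wrist"; returns the picture (420x560x3 uint8, red, green, blue); there is no depth.
- robot.camera_model(name): a dict with "camera_matrix" (3x3 intrinsics, pixels), "k1" (the pictures are not rectified: a ray, as slopes to the right and down, at radius r is drawn at 1 + k1 r^2 times it, then the intrinsics apply), "rvec" (rotation vector, rad) and "tvec" (3), from world to camera coordinates, as OpenCV has them. Camera axes: x right, y down, z forward; pixel columns grow to the right and rows downward; lengths in m; the calibration is good to about 2 mm. A picture is of the moment at which its call begins: read the wrist's pose just before it. camera_model takes no time and is no camera call; for the wrist camera it gives the pose at the moment of the call.
- robot.close_job(): hands the job in; it is judged then, once.
Trained networks look in the newest picture that a camera, given by its name, has taken for a name from the list of things; names that differ only in an ending like _2 or _b are one class to them, and where a whole thing is asked for, a point or a joint stands for the part that bears it (a point fixed in the world has none). Each returns a list of dicts, best first, with "score" (0 to 1); they miss things now and then, are a little off and sometimes report something else, mostly with a low value. They report only what shows in the picture. A call takes as long as a camera call.
- robot.recognise(name, camera): "centre" ([x, y, z] in m, in world coordinates, good to about 4 mm: the middle of the surface that is visible of it).
- robot.spot_point(name, camera): "centre" ([x, y, z] in m, in world coordinates, good to about 4 mm: a listed point, or the origin of a listed thing).
The state is a dict: "time": time; "joint_positions": joint angles; "qvel": joint speeds; "joint_torque": joint torques, N m; "tool_pos": TCP position; "ee_rot": TCP orientation; "wrist_force": force on the tool from outside, world axes, zero at the start; "wrist_torque": the same for the moment, N m; "width": finger opening in m; "finger_force": force on a finger pad.
Only numpy, scipy, OpenCV 4.12 (cv2) and the standard library are available. Lean on these libraries where they do the work, as an engineer would, in place of code of your own. Each camera call takes 0.05 s, during which the arm holds its last target. There are 200 camera calls.

### The job

An empty watch glass stands on the pan of the laboratory balance and has to be tared. With the fingertips gently push the sliding glass top of the draft shield fully shut by its end rail, without pinching the rail; only then hold the fingertips about 3 cm straight above the right-hand one of the two round sensor eyes on the front console (right-hand as seen from the robot) for at least 2 seconds, without touching the console, and finally lift the hand at least 10 cm clear of the console. Do not bring the fingertips low over the left-hand eye, which would switch the balance off, and leave the watch glass and the things standing round the balance where they are.

Things in the scene. Friction and masses are not known exactly. Their poses are not given: they have to be found in the camera images.
- top_slide (a joint): Sliding glass top of the draft shield, a clear pane 97 x 124 mm in guide rails on the glass chamber. Value in m: 0 = shut against its hard stop, 0.066 = fully open; starts 0.04 to 0.065 open, counts as shut below 0.006, where the pane overlaps the ledge before the stop. It opens to the balance's left (its +y) and is pushed shut along its -y; 1 to 2 N of friction, stays where it is left
- shield_top: Sliding top with its grey end rail along its left-hand edge: rail 95 mm long (x), 12 mm wide (y), 24 mm high. Origin: centre of the rail's underside, 116 mm above the bench; axes as the balance's. Push the rail's ribbed left-hand face (6 mm to +y of the origin) towards -y; the air beside that face is free. It bears pushes up to 35 N; a pinching grip is more
- balance: White compact laboratory balance, fixed to the bench: 165 mm wide (y), 165 mm deep (x), its front (-x) towards the robot. Origin: centre of its footprint on the bench; x to its rear, y to its left, z up. On its rear part stands the glass draft shield, 105 mm deep, 132 mm wide, top 123 mm above the bench (140 mm at the end rail)
- console: Front console of the balance: the white deck, 58 mm deep and 165 mm wide, in front of the glass shield, 50 mm above the bench, with a tilted display (top 63 mm above the bench) in the middle and a sensor eye at either end. Same origin and axes as the balance. Must not be touched
- eye_right (a point): Top centre of the right-hand sensor eye: a black, slightly domed window 24 mm across in a grey ring 31 mm across, on the console at the robot's right (-y of the balance), 54 mm above the bench. Tares the balance when fingertips are held 1 to 5 cm straight above it for 2 s
- eye_left (a point): Top centre of the left-hand sensor eye, of the same look, 124 mm to the left (+y) of the right-hand one. It switches the balance off when fingertips come less than about 6 cm above it
- pan_centre (a point): Centre of the top of the round steel weighing pan (75 mm across) inside the glass chamber, 68 mm above the bench
- watch_glass: Shallow glass dish 71 mm across, 13 mm high, standing loose on the pan inside the chamber; origin at the centre of its underside. Leave it alone
- sample_jar: Glass jar with a black screw lid, 55 mm across, 82 mm high, standing beside the balance, left or right of it; origin at the centre of its underside. Bystander
- beaker: Small glass beaker, 60 mm across, 68 mm high, standing beside the balance, left or right of it; origin at the centre of its underside. Bystander
- forceps: Steel forceps, 123 mm long, 10 mm high, lying on the bench to the right of the balance; origin at the centre of the underside. Bystander

How it is judged:
By the outcome, as a careful person would: the job done as asked, in the order asked, and still so for the second after the job is handed in, with the robot touching nothing.
It also fails if it takes over 43 s, if anything falls off the work surface, if the arm or the gripper's body presses on something with over 40 N, if the wrist force passes 120 N, or if a joint passes its speed limit or range.

## Working session

There is one attempt and no reset: what is moved stays moved. The work goes in short steps, Python scripts to look and compute and a tool call to move; the robot and the scene stay as the last step left them, time stands still between calls to the robot, and variables do not carry over. Pictures are saved under pics/ and viewed, at most 10 in all, crops included, and the job is handed in when it is done.

Besides the shell and the picture viewer there is one more tool, called after ">>>" as name(argument=value, ...), one argument or row to a line, values as JSON. play_rows: Moves the arm, as the interface text tells. Its arguments: {"type":"object","properties":{"translation":{"type":"array","items":{"type":"array","items":{"type":"number","minimum":-1,"maximum":1}}},"twist":{"type":"array","items":{"type":"array","items":{"type":"number","minimum":-1,"maximum":1}}},"gripper":{"type":"array","items":{"type":"number"}}},"required":["translation","twist","gripper"]}

```bash
mkdir -p pics; python3 - <<'E'
from bench import robot
import cv2,numpy as np
for c in ["scene","top"]:
    cv2.imwrite(f"pics/{c}0.png",robot.snapshot(c)[:,:,::-1])
    for n in ["shield_top","eye_right","eye_left","balance","pan_centre","sample_jar","beaker"]:
        r=robot.spot_point(n,c); print(c,n,[(np.round(d["centre"],3).tolist(),round(d["score"],2)) for d in r[:2]])
o=robot.get_obs(); print(o["time"],o["tool_pos"],o["ee_rot"],o["width"],o["wrist_force"])
E
```

```text
scene shield_top []
scene eye_right [([0.531, -0.035, 0.001], 0.69)]
scene eye_left []
scene balance [([0.528, -0.034, -0.001], 0.65), ([0.493, -0.435, 0.002], 0.37)]
scene pan_centre []
scene sample_jar [([0.541, -0.302, 0.0], 0.27)]
scene beaker [([0.541, -0.301, -0.003], 0.83)]
top shield_top [([0.569, 0.093, 0.116], 0.81)]
top eye_right [([0.467, -0.093, 0.054], 0.67)]
top eye_left [([0.478, 0.03, 0.058], 0.64)]
top balance [([0.533, -0.036, 0.0], 0.96), ([0.478, 0.028, 0.058], 0.5)]
top pan_centre [([0.56, -0.039, 0.066], 0.89), ([0.527, 0.292, -0.005], 0.68)]
top sample_jar [([0.525, 0.293, -0.001], 0.82)]
top beaker [([0.546, -0.297, 0.0], 0.62)]
0.8 [ 0.12364561 -0.53591965  0.40473448] [3.14146490e+00 2.28575159e-05 2.26751923e-01] 0.09431618979772263 [-0.07864312 -0.05145551  0.24308012]
```

View pics/top0.png

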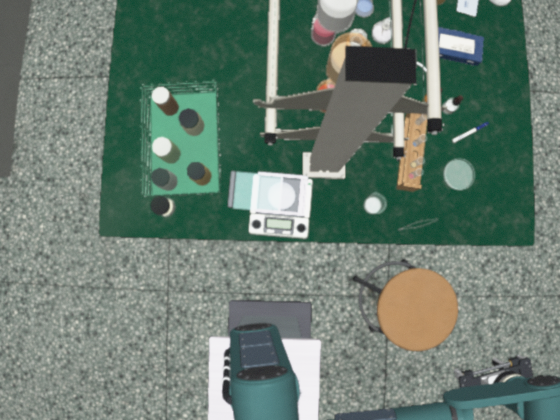

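View pics/scene0.png

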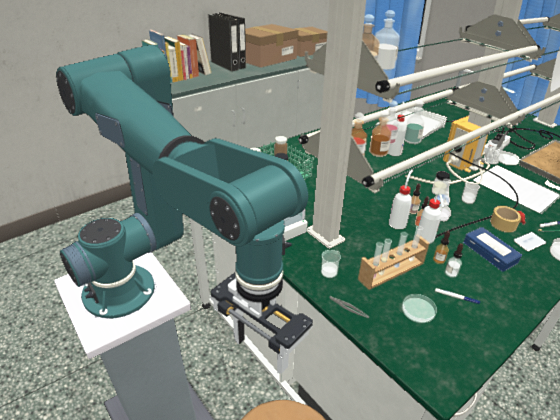

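The top view shows the balance at about (280,205), with its open rail at (235,190), the left eye at (256,224) and the right eye at (304,228). There is a post at (325,165) behind it, and shelf rods overhead with ends at (270,138) and (398,152). The scene view doesn't show the balance because the arm hides it. Next I'll check the rod heights and plan the approach.

```bash
cat > h.py <<'E'
from bench import robot
import cv2,numpy as np
from scipy.spatial.transform import Rotation as Ro
def ray(c,uv):
    m=robot.camera_model(c);K=np.array(m["camera_matrix"],float)
    d=np.array([m["k1"],0,0,0,0],float)
    p=cv2.undistortPoints(np.array([[uv]],float),K,d)[0,0]
    R=cv2.Rodrigues(np.array(m["rvec"],float))[0]
    return -R.T@np.array(m["tvec"],float).ravel(), R.T@np.array([*p,1])
def atz(c,uv,z):
    o,d=ray(c,uv); return o+d*(z-o[2])/d[2]
def plan(target,yaw,n):
    o=robot.get_obs();p=np.array(o["tool_pos"]);y0=o["ee_rot"][2]
    dy=(yaw-y0)/n; st=(np.array(target)-p)/n
    T=[];W=[]
    for i in range(n):
        R=Ro.from_euler("xyz",[np.pi,0,y0+i*dy])
        T.append(np.round(R.inv().apply(st)/.04,2).tolist()); W.append([0,0,round(-dy/.1,2)])
    for i in range(0,n,8): print(T[i:i+8],W[i:i+8])
E
python3 - <<'E'
from h import *
for a in [(270,138),(398,152),(433,125)]:
  for b in [(370,182),(305,140),(385,85)]:
    o1,d1=ray("top",a);o2,d2=ray("scene",b)
    s=np.linalg.lstsq(np.c_[d1,-d2],o2-o1,rcond=None)[0]
    P=o1+s[0]*d1;Q=o2+s[1]*d2; print(a,b,P.round(2),np.linalg.norm(P-Q).round(3))
print("post",atz("top",(310,178),0),atz("top",(345,178),0), "eyes",atz("top",(256,224),.054),atz("top",(304,228),.054),"rail",atz("top",(235,190),.14))
plan([0.58,0.18,0.42],1.48,22)
E
```

```text
(270, 138) (370, 182) [ 0.71 -0.    0.11] 0.21
(270, 138) (305, 140) [ 0.67 -0.01  0.28] 0.004
(270, 138) (385, 85) [ 0.63 -0.01  0.47] 0.249
(398, 152) (370, 182) [ 0.64 -0.31  0.28] 0.005
(398, 152) (305, 140) [ 0.61 -0.27  0.44] 0.136
(398, 152) (385, 85) [ 0.6  -0.25  0.53] 0.085
(433, 125) (370, 182) [ 0.7  -0.38  0.33] 0.094
(433, 125) (305, 140) [ 0.66 -0.32  0.5 ] 0.217
(433, 125) (385, 85) [ 0.64 -0.31  0.55] 0.007
post [ 0.61544055 -0.12057814  0.        ] [ 0.61813481 -0.22232456  0.        ] eyes [0.47677151 0.02921421 0.054     ] [ 0.468938   -0.10348444  0.054     ] rail [0.56074381 0.08198302 0.14      ]
[[0.69, -0.68, -0.02], [0.73, -0.64, -0.02], [0.76, -0.59, -0.02], [0.79, -0.55, -0.02], [0.82, -0.5, -0.02], [0.85, -0.46, -0.02], [0.88, -0.41, -0.02], [0.9, -0.36, -0.02]] [[0, 0, np.float64(-0.57)], [0, 0, np.float64(-0.57)], [0, 0, np.float64(-0.57)], [0, 0, np.float64(-0.57)], [0, 0, np.float64(-0.57)], [0, 0, np.float64(-0.57)], [0, 0, np.float64(-0.57)], [0, 0, np.float64(-0.57)]]
[[0.92, -0.3, -0.02], [0.93, -0.25, -0.02], [0.94, -0.2, -0.02], [0.95, -0.14, -0.02], [0.96, -0.09, -0.02], [0.96, -0.03, -0.02], [0.96, 0.02, -0.02], [0.96, 0.08, -0.02]] [[0, 0, np.float64(-0.57)], [0, 0, np.float64(-0.57)], [0, 0, np.float64(-0.57)], [0, 0, np.float64(-0.57)], [0, 0, np.float64(-0.57)], [0, 0, np.float64(-0.57)], [0, 0, np.float64(-0.57)], [0, 0, np.float64(-0.57)]]
[[0.96, 0.13, -0.02], [0.95, 0.18, -0.02], [0.94, 0.24, -0.02], [0.92, 0.29, -0.02], [0.9, 0.34, -0.02], [0.88, 0.39, -0.02]] [[0, 0, np.float64(-0.57)], [0, 0, np.float64(-0.57)], [0, 0, np.float64(-0.57)], [0, 0, np.float64(-0.57)], [0, 0, np.float64(-0.57)], [0, 0, np.float64(-0.57)]]
```

```bash
sed -i 's/round(-dy\/.1,2)/round(float(-dy\/.1),2)/' h.py; python3 - <<'E'
from h import *
for uv,z in [((218,190),0),((218,190),.1),((200,172),.1),((205,180),.0)]: print(uv,z,atz("top",uv,z).round(3))
plan([0.45,0.09,0.42],-0.09,18)
cv2.imwrite("pics/topc.png",cv2.resize(robot.snapshot("top")[130:250,130:350,::-1],None,fx=3.6,fy=3.6,interpolation=cv2.INTER_CUBIC))
E
```

```text
(218, 190) 0 [0.574 0.145 0.   ]
(218, 190) 0.1 [0.564 0.132 0.1  ]
(200, 172) 0.1 [0.612 0.182 0.1  ]
(205, 180) 0.0 [0.602 0.184 0.   ]
[[0.64, -0.75, -0.02], [0.62, -0.76, -0.02], [0.61, -0.77, -0.02], [0.6, -0.78, -0.02], [0.58, -0.79, -0.02], [0.57, -0.8, -0.02], [0.56, -0.81, -0.02], [0.54, -0.82, -0.02]] [[0, 0, 0.18], [0, 0, 0.18], [0, 0, 0.18], [0, 0, 0.18], [0, 0, 0.18], [0, 0, 0.18], [0, 0, 0.18], [0, 0, 0.18]]
[[0.53, -0.83, -0.02], [0.51, -0.84, -0.02], [0.5, -0.85, -0.02], [0.48, -0.85, -0.02], [0.47, -0.86, -0.02], [0.45, -0.87, -0.02], [0.44, -0.88, -0.02], [0.42, -0.89, -0.02]] [[0, 0, 0.18], [0, 0, 0.18], [0, 0, 0.18], [0, 0, 0.18], [0, 0, 0.18], [0, 0, 0.18], [0, 0, 0.18], [0, 0, 0.18]]
[[0.4, -0.89, -0.02], [0.39, -0.9, -0.02]] [[0, 0, 0.18], [0, 0, 0.18]]
```

View pics/topc.png

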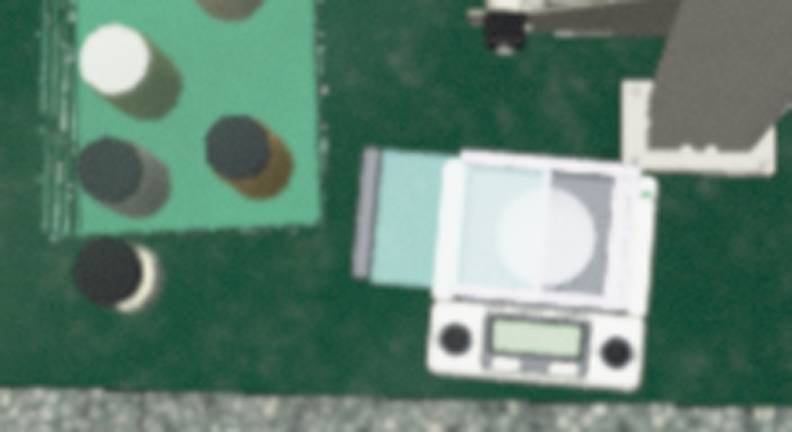

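The crop shows the grey rail at about (367,213), the eyes at (455,338) and (615,352), and a bottle rack to the rear left. The front half of the rail is clear to approach.

>>> play_rows(
  translation=[
    [0.64,-0.75,-0.02],
    [0.62,-0.76,-0.02],
    [0.61,-0.77,-0.02],
    [0.6,-0.78,-0.02],
    [0.58,-0.79,-0.02],
    [0.57,-0.8,-0.02],
    [0.56,-0.81,-0.02],
    [0.54,-0.82,-0.02],
  ],
  twist=[
    [0,0,0.18],
    [0,0,0.18],
    [0,0,0.18],
    [0,0,0.18],
    [0,0,0.18],
    [0,0,0.18],
    [0,0,0.18],
    [0,0,0.18],
  ],
  gripper=[-1,-1,-1,-1,-1,-1,-1,-1],
)

```text
time: 1.65
tool_pos: [0.2694, -0.2555, 0.4113]
ee_rot: [3.141, -0.001, 0.081]
wrist_force: [0.9, -0.7, 0.8]
width: 0.0333
finger_force: 0.0
```

>>> play_rows(
  translation=[
    [0.53,-0.83,-0.02],
    [0.51,-0.84,-0.02],
    [0.5,-0.85,-0.02],
    [0.48,-0.85,-0.02],
    [0.47,-0.86,-0.02],
    [0.45,-0.87,-0.02],
    [0.44,-0.88,-0.02],
    [0.42,-0.89,-0.02],
  ],
  twist=[
    [0,0,0.18],
    [0,0,0.18],
    [0,0,0.18],
    [0,0,0.18],
    [0,0,0.18],
    [0,0,0.18],
    [0,0,0.18],
    [0,0,0.18],
  ],
  gripper=[-1,-1,-1,-1,-1,-1,-1,-1],
)

```text
time: 2.45
tool_pos: [0.416, 0.0226, 0.4178]
ee_rot: [3.141, -0.001, -0.062]
wrist_force: [0.8, -0.3, 1.6]
width: 0.0002
finger_force: 0.0
```

>>> play_rows(
  translation=[
    [0.4,-0.89,-0.02],
    [0.39,-0.9,-0.02],
    [0,0,0],
    [0,0,0],
  ],
  twist=[
    [0,0,0.18],
    [0,0,0.18],
    [0,0,0],
    [0,0,0],
  ],
  gripper=[-1,-1,-1,-1],
)

```text
time: 2.85
tool_pos: [0.4523, 0.0906, 0.4188]
ee_rot: [3.141, 0.001, -0.095]
wrist_force: [0.1, -0.2, -0.8]
width: 0.0003
finger_force: 0.0
```

```bash
python3 - <<'E'
from h import *
cv2.imwrite("pics/wrist1.png",robot.snapshot("wrist")[:,:,::-1])
for n in ["shield_top","eye_right","eye_left","balance","pan_centre"]:
    r=robot.spot_point(n,"wrist"); print(n,[(np.round(d["centre"],3).tolist(),round(d["score"],2)) for d in r[:2]])
o=robot.get_obs(); print(o["time"],o["tool_pos"],o["ee_rot"],o["width"],o["joint_positions"])
E
```

```text
shield_top [([0.558, 0.093, 0.114], 0.64)]
eye_right [([0.47, -0.094, 0.054], 0.78)]
eye_left [([0.475, 0.029, 0.052], 0.66)]
balance [([0.527, -0.036, -0.001], 0.84)]
pan_centre []
3.15 [0.45195246 0.08914229 0.41931133] [ 3.14149753e+00 -5.56535728e-04 -9.90618699e-02] 0.00027153351208902853 [ 7.16224269e-02 -1.16053320e-01  1.54265009e+00 -1.90235171e-04
  1.71446359e+00  1.74145336e+00]
```

View pics/wrist1.png

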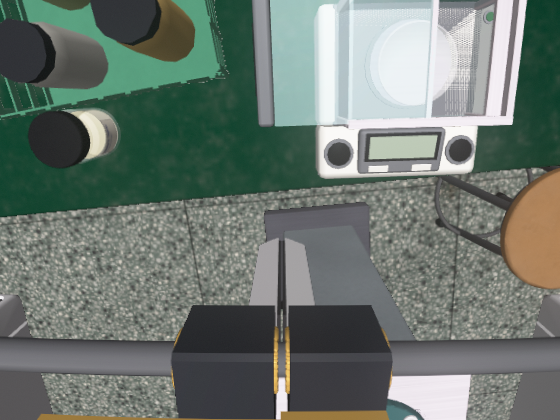

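The wrist view shows the front end of the rail at about (265,123), its left face near column 256, and the eyes at (339,153) and (459,149). The fingers are closed.

```bash
python3 - <<'E'
from h import *
L=atz("wrist",(339,153),.054);R=atz("wrist",(459,149),.054)
print(L,R,np.linalg.norm(L-R),"yaw",np.arctan2(-(L-R)[0],(L-R)[1]))
for uv in [(258,124),(272,124),(252,2),(268,2)]: print(uv,atz("wrist",uv,.14))
plan([0.557,0.16,0.40],-0.09,6)
E
```

```text
[0.47860003 0.02790778 0.054     ] [ 0.47118164 -0.09370823  0.054     ] 0.12184206144221141 yaw -0.060922917785002126
(258, 124) [0.5198943  0.09914643 0.14      ]
(272, 124) [0.51886683 0.08891088 0.14      ]
(252, 2) [0.60123309 0.0938003  0.14      ]
(268, 2) [0.60012715 0.08302145 0.14      ]
[[0.41, -0.34, 0.08], [0.41, -0.34, 0.08], [0.41, -0.34, 0.08], [0.41, -0.34, 0.08], [0.41, -0.33, 0.08], [0.41, -0.33, 0.08]] [[0, 0, -0.02], [0, 0, -0.02], [0, 0, -0.02], [0, 0, -0.02], [0, 0, -0.02], [0, 0, -0.02]]
```

```bash
python3 - <<'E'
from h import *
plan([0.55,0.145,0.40],-0.065,6)
E
```

```text
[[0.38, -0.27, 0.08], [0.39, -0.27, 0.08], [0.39, -0.27, 0.08], [0.39, -0.27, 0.08], [0.39, -0.26, 0.08], [0.39, -0.26, 0.08]] [[0, 0, -0.06], [0, 0, -0.06], [0, 0, -0.06], [0, 0, -0.06], [0, 0, -0.06], [0, 0, -0.06]]
```

>>> play_rows(
  translation=[
    [0.38,-0.27,0.08],
    [0.39,-0.27,0.08],
    [0.39,-0.27,0.08],
    [0.39,-0.27,0.08],
    [0.39,-0.26,0.08],
    [0.39,-0.26,0.08],
    [0,0,0.2],
    [0,0,0.2],
  ],
  twist=[
    [0,0,-0.06],
    [0,0,-0.06],
    [0,0,-0.06],
    [0,0,-0.06],
    [0,0,-0.06],
    [0,0,-0.06],
    [0,0,0],
    [0,0,0],
  ],
  gripper=[-1,-1,-1,-1,-1,-1,-1,-1],
)

```text
time: 3.95
tool_pos: [0.5503, 0.1456, 0.3832]
ee_rot: [3.141, 0.001, -0.062]
wrist_force: [-0.2, -0.0, 1.0]
width: 0.0006
finger_force: 0.0
```

>>> play_rows(
  translation=[
    [0,0,0.3],
    [0,0,0.3],
    [0,0,0.3],
    [0,0,0.3],
    [0,0,0.2],
    [0,0,0],
    [0,0,0],
  ],
  twist=[
    [0,0,0],
    [0,0,0],
    [0,0,0],
    [0,0,0],
    [0,0,0],
    [0,0,0],
    [0,0,0],
  ],
  gripper=[-1,-1,-1,-1,-1,-1,-1],
)

```text
time: 4.65
tool_pos: [0.5505, 0.1463, 0.3279]
ee_rot: [3.142, -0.0, -0.061]
wrist_force: [0.1, 0.3, 0.6]
width: 0.0003
finger_force: 0.0
```

```bash
python3 - <<'E'
from h import *
cv2.imwrite("pics/wrist2.png",robot.snapshot("wrist")[:,:,::-1])
o=robot.get_obs(); print(o["time"],o["tool_pos"],o["ee_rot"],o["wrist_force"])
E
```

```text
4.7 [0.55059629 0.14631403 0.32834503] [-3.14145619e+00 -9.45927154e-04 -6.11345266e-02] [ 0.27325821 -0.20850801  0.28120605]
```

View pics/wrist2.png

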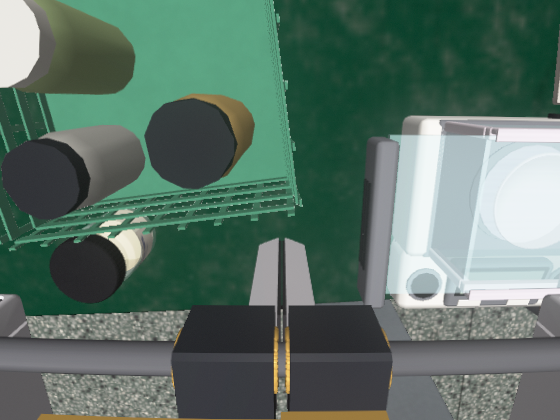

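The fingertips, at about (282,245), are left of the rail (columns 362–395) and well within its length. I'll now push along tool +y.

>>> play_rows(
  translation=[
    [0,0.15,0.1],
    [0,0.15,0],
    [0,0.15,0],
    [0,0.15,0],
    [0,0.1,0],
    [0,0.1,0],
    [0,0.1,0],
    [0,0.1,0],
  ],
  twist=[
    [0,0,0],
    [0,0,0],
    [0,0,0],
    [0,0,0],
    [0,0,0],
    [0,0,0],
    [0,0,0],
    [0,0,0],
  ],
  gripper=[-1,-1,-1,-1,-1,-1,-1,-1],
)

```text
time: 5.5
tool_pos: [0.548, 0.1063, 0.324]
ee_rot: [-3.141, -0.0, -0.061]
wrist_force: [-1.1, 2.3, 1.0]
width: 0.0006
finger_force: 0.7
```

>>> play_rows(
  translation=[
    [0,0.1,0],
    [0,0.1,0],
    [0,0.1,0],
    [0,0.1,0],
    [0,0.1,0],
    [0,0.1,0],
  ],
  twist=[
    [0,0,0],
    [0,0,0],
    [0,0,0],
    [0,0,0],
    [0,0,0],
    [0,0,0],
  ],
  gripper=[-1,-1,-1,-1,-1,-1],
)

```text
time: 6.1
tool_pos: [0.5465, 0.082, 0.324]
ee_rot: [3.142, -0.0, -0.061]
wrist_force: [1.0, 1.3, 1.3]
width: 0.0007
finger_force: 0.7
```

>>> play_rows(
  translation=[
    [0,0.1,0],
    [0,0.1,0],
    [0,0.1,0],
    [0,0.1,0],
    [0,0.06,0],
    [0,0,0],
  ],
  twist=[
    [0,0,0],
    [0,0,0],
    [0,0,0],
    [0,0,0],
    [0,0,0],
    [0,0,0],
  ],
  gripper=[-1,-1,-1,-1,-1,-1],
)

```text
time: 6.7
tool_pos: [0.5453, 0.0635, 0.3237]
ee_rot: [3.141, 0.001, -0.062]
wrist_force: [-0.5, 0.5, 0.9]
width: 0.0005
finger_force: 0.0
```

>>> play_rows(
  translation=[
    [0,0.06,0],
    [0,0.05,0],
    [0,0.05,0],
    [0,0,0],
  ],
  twist=[
    [0,0,0],
    [0,0,0],
    [0,0,0],
    [0,0,0],
  ],
  gripper=[-1,-1,-1,-1],
)

```text
time: 7.1
tool_pos: [0.5449, 0.0574, 0.3237]
ee_rot: [3.141, 0.001, -0.061]
wrist_force: [0.2, 0.9, -0.0]
width: 0.0004
finger_force: 0.2
```

>>> play_rows(
  translation=[
    [0,0.05,0],
    [0,0.05,0],
    [0,0,0],
  ],
  twist=[
    [0,0,0],
    [0,0,0],
    [0,0,0],
  ],
  gripper=[-1,-1,-1],
)

```text
time: 7.4
tool_pos: [0.5447, 0.0533, 0.3236]
ee_rot: [3.141, 0.001, -0.061]
wrist_force: [0.0, 0.7, 0.7]
width: 0.0005
finger_force: 0.3
```

>>> play_rows(
  translation=[
    [0,0.05,0],
    [0,0,0],
  ],
  twist=[
    [0,0,0],
    [0,0,0],
  ],
  gripper=[-1,-1],
)

```text
time: 7.6
tool_pos: [0.5446, 0.052, 0.3237]
ee_rot: [-3.14, 0.0, -0.061]
wrist_force: [-0.7, 4.0, -1.3]
width: 0.0005
finger_force: 1.8
```

```bash
python3 - <<'E'
from h import *
cv2.imwrite("pics/wrist3.png",robot.snapshot("wrist")[:,:,::-1])
o=robot.get_obs(); print(o["time"],o["tool_pos"],o["ee_rot"],o["wrist_force"])
E
```

```text
7.65 [0.54457885 0.05200749 0.323741  ] [-3.14026474e+00  2.45643946e-04 -6.09219098e-02] [-0.55996088  4.48712759  0.02256432]
```

View pics/wrist3.png

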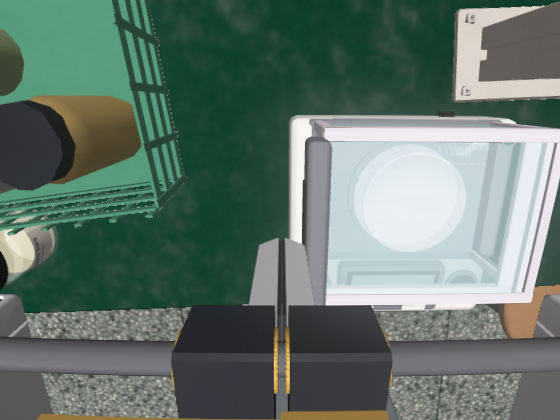

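The rail at (317,215) now sits against the chamber's left wall and the pane covers the chamber, with force rising at the stop. One more small push will confirm it.

>>> play_rows(
  translation=[
    [0,0.05,0],
    [0,0,0],
  ],
  twist=[
    [0,0,0],
    [0,0,0],
  ],
  gripper=[-1,-1],
)

```text
time: 7.85
tool_pos: [0.5445, 0.0512, 0.3238]
ee_rot: [-3.136, 0.0, -0.06]
wrist_force: [1.2, 8.2, -0.8]
width: 0.0003
finger_force: 4.1
```

>>> play_rows(
  translation=[
    [0,-0.2,0],
    [0,-0.2,0],
    [0,-0.2,0],
    [0,0,-0.5],
    [0,0,-0.8],
    [0,0,-0.8],
    [0,0,0],
    [0,0,0],
  ],
  twist=[
    [0,0,0],
    [0,0,0],
    [0,0,0],
    [0,0,0],
    [0,0,0],
    [0,0,0],
    [0,0,0],
    [0,0,0],
  ],
  gripper=[-1,-1,-1,-1,-1,-1,-1,-1],
)

```text
time: 8.65
tool_pos: [0.5461, 0.0738, 0.4085]
ee_rot: [3.141, -0.002, -0.061]
wrist_force: [-0.9, 1.3, -1.0]
width: 0.0004
finger_force: 0.0
```

```bash
python3 - <<'E'
from h import *
plan([0.470,-0.0937,0.41],-0.065,8)
E
```

```text
[[-0.21, 0.54, -0.0], [-0.21, 0.54, -0.0], [-0.2, 0.54, -0.0], [-0.2, 0.54, -0.0], [-0.2, 0.54, -0.0], [-0.2, 0.54, -0.0], [-0.2, 0.54, -0.0], [-0.2, 0.54, -0.0]] [[0, 0, 0.0], [0, 0, 0.0], [0, 0, 0.0], [0, 0, 0.0], [0, 0, 0.0], [0, 0, 0.0], [0, 0, 0.0], [0, 0, 0.0]]
```

>>> play_rows(
  translation=[
    [-0.2,0.54,0],
    [-0.2,0.54,0],
    [-0.2,0.54,0],
    [-0.2,0.54,0],
    [-0.2,0.54,0],
    [-0.2,0.54,0],
    [-0.2,0.54,0],
    [-0.2,0.54,0],
  ],
  twist=[
    [0,0,0],
    [0,0,0],
    [0,0,0],
    [0,0,0],
    [0,0,0],
    [0,0,0],
    [0,0,0],
    [0,0,0],
  ],
  gripper=[-1,-1,-1,-1,-1,-1,-1,-1],
)

```text
time: 9.45
tool_pos: [0.4708, -0.0957, 0.4054]
ee_rot: [-3.141, 0.004, -0.061]
wrist_force: [-0.3, -0.9, 0.0]
width: 0.0005
finger_force: 0.0
```

>>> play_rows(
  translation=[
    [0,0,0],
    [0,0,0],
  ],
  twist=[
    [0,0,0],
    [0,0,0],
  ],
  gripper=[-1,-1],
)

```text
time: 9.65
tool_pos: [0.4714, -0.095, 0.4062]
ee_rot: [-3.141, 0.003, -0.062]
wrist_force: [-0.3, 1.5, 0.5]
width: 0.0005
finger_force: 0.0
```

```bash
python3 - <<'E'
from h import *
cv2.imwrite("pics/wrist4.png",robot.snapshot("wrist")[:,:,::-1])
for c in ["wrist","top"]:
  if c=="top": robot.snapshot("top")
  for n in ["shield_top","eye_right","eye_left"]:
    r=robot.spot_point(n,c); print(c,n,[(np.round(d["centre"],3).tolist(),round(d["score"],2)) for d in r[:2]])
o=robot.get_obs(); print(o["time"],o["tool_pos"],o["ee_rot"])
plan([0.470,-0.0937,0.284],-0.065,6)
E
```

```text
wrist shield_top [([0.53, -0.032, -0.002], 0.67), ([0.555, 0.032, 0.114], 0.63)]
wrist eye_right [([0.466, -0.095, 0.055], 0.83)]
wrist eye_left [([0.477, 0.032, 0.053], 0.71)]
top shield_top [([0.563, 0.031, 0.118], 0.96)]
top eye_right []
top eye_left [([0.475, 0.029, 0.055], 0.64)]
10.05 [ 0.47171552 -0.09450226  0.40783512] [ 3.14155666e+00 -1.21179797e-05 -6.02926350e-02]
[[-0.01, -0.0, 0.52], [-0.01, -0.0, 0.52], [-0.01, -0.0, 0.52], [-0.01, -0.0, 0.52], [-0.01, -0.0, 0.52], [-0.01, -0.0, 0.52]] [[0, 0, 0.01], [0, 0, 0.01], [0, 0, 0.01], [0, 0, 0.01], [0, 0, 0.01], [0, 0, 0.01]]
```

View pics/wrist4.png

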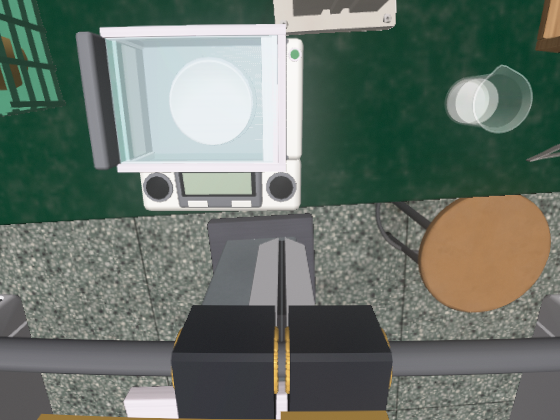

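The top is shut: the rail is flush at (98,100). The right eye at (281,186) lines up with the fingers' column, 282, so I'll descend over it.

>>> play_rows(
  translation=[
    [-0.01,0,0.55],
    [-0.01,0,0.55],
    [-0.01,0,0.55],
    [-0.01,0,0.55],
    [0,0,0.5],
    [0,0,0.35],
    [0,0,0],
    [0,0,0],
  ],
  twist=[
    [0,0,0],
    [0,0,0],
    [0,0,0],
    [0,0,0],
    [0,0,0],
    [0,0,0],
    [0,0,0],
    [0,0,0],
  ],
  gripper=[-1,-1,-1,-1,-1,-1,-1,-1],
)

```text
time: 10.85
tool_pos: [0.4702, -0.0949, 0.2863]
ee_rot: [3.141, -0.001, -0.061]
wrist_force: [0.8, -0.1, 0.2]
width: 0.0007
finger_force: 0.0
```

```bash
python3 - <<'E'
from h import *
cv2.imwrite("pics/wrist5.png",robot.snapshot("wrist")[:,:,::-1])
o=robot.get_obs(); print(o["time"],o["tool_pos"],o["wrist_force"])
E
```

```text
10.9 [ 0.47035673 -0.09497605  0.28698512] [-0.20920751  0.35400467 -0.37148084]
```

View pics/wrist5.png

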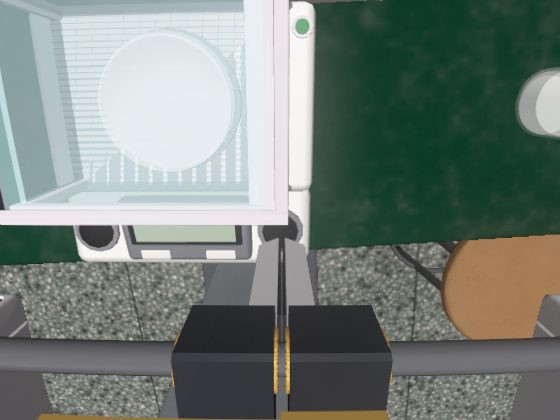

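The fingertips are over the right eye at (281,229), about 3.3 cm up. I'll lower 2 mm and hold there for 3 s.

>>> play_rows(
  translation=[
    [0,0,0.05],
    [0,0,0],
    [0,0,0],
    [0,0,0],
    [0,0,0],
    [0,0,0],
    [0,0,0],
    [0,0,0],
  ],
  twist=[
    [0,0,0],
    [0,0,0],
    [0,0,0],
    [0,0,0],
    [0,0,0],
    [0,0,0],
    [0,0,0],
    [0,0,0],
  ],
  gripper=[-1,-1,-1,-1,-1,-1,-1,-1],
)

```text
time: 11.7
tool_pos: [0.4699, -0.0949, 0.2839]
ee_rot: [3.142, -0.0, -0.061]
wrist_force: [-0.1, -0.6, 0.9]
width: 0.0001
finger_force: 0.0
```

```bash
python3 - <<'E'
from h import *
print(atz("wrist",(281,229),.054), robot.get_obs()["tool_pos"])
E
```

```text
[ 0.47301156 -0.09528433  0.054     ] [ 0.46993168 -0.09487582  0.28385322]
```

>>> play_rows(
  translation=[
    [0,0,0],
    [0,0,0],
    [0,0,0],
    [0,0,0],
    [0,0,0],
    [0,0,0],
    [0,0,0],
    [0,0,0],
  ],
  twist=[
    [0,0,0],
    [0,0,0],
    [0,0,0],
    [0,0,0],
    [0,0,0],
    [0,0,0],
    [0,0,0],
    [0,0,0],
  ],
  gripper=[-1,-1,-1,-1,-1,-1,-1,-1],
)

```text
time: 12.5
tool_pos: [0.4699, -0.0949, 0.2839]
ee_rot: [3.142, -0.0, -0.061]
wrist_force: [0.1, -0.6, -0.3]
width: 0.0007
finger_force: 0.0
```

>>> play_rows(
  translation=[
    [0,0,0],
    [0,0,0],
    [0,0,0],
    [0,0,0],
    [0,0,0],
    [0,0,0],
    [0,0,0],
    [0,0,0],
  ],
  twist=[
    [0,0,0],
    [0,0,0],
    [0,0,0],
    [0,0,0],
    [0,0,0],
    [0,0,0],
    [0,0,0],
    [0,0,0],
  ],
  gripper=[-1,-1,-1,-1,-1,-1,-1,-1],
)

```text
time: 13.3
tool_pos: [0.4699, -0.0949, 0.2839]
ee_rot: [3.141, 0.0, -0.061]
wrist_force: [0.2, 0.2, 0.4]
width: 0.0004
finger_force: 0.0
```

>>> play_rows(
  translation=[
    [0,0,0],
    [0,0,0],
    [0,0,0],
    [0,0,0],
    [0,0,0],
    [0,0,0],
    [0,0,0],
    [0,0,0],
  ],
  twist=[
    [0,0,0],
    [0,0,0],
    [0,0,0],
    [0,0,0],
    [0,0,0],
    [0,0,0],
    [0,0,0],
    [0,0,0],
  ],
  gripper=[-1,-1,-1,-1,-1,-1,-1,-1],
)

```text
time: 14.1
tool_pos: [0.4699, -0.0949, 0.2839]
ee_rot: [3.142, -0.0, -0.061]
wrist_force: [-0.2, -0.5, 0.0]
width: 0.0004
finger_force: 0.0
```

>>> play_rows(
  translation=[
    [0,0,-0.5],
    [0,0,-0.7],
    [0,0,-0.7],
    [0,0,-0.7],
    [0,0,-0.7],
    [0,0,-0.4],
    [0,0,0],
    [0,0,0],
  ],
  twist=[
    [0,0,0],
    [0,0,0],
    [0,0,0],
    [0,0,0],
    [0,0,0],
    [0,0,0],
    [0,0,0],
    [0,0,0],
  ],
  gripper=[-1,-1,-1,-1,-1,-1,-1,-1],
)

```text
time: 14.9
tool_pos: [0.4699, -0.0949, 0.4314]
ee_rot: [3.142, 0.0, -0.061]
wrist_force: [-0.5, -0.4, 0.2]
width: 0.0004
finger_force: 0.0
```

```bash
python3 - <<'E'
from h import *
robot.snapshot("wrist"); print(robot.spot_point("shield_top","wrist")[:2], robot.get_obs()["tool_pos"])
print(robot.close_job())
E
```

```text
[{'centre': [0.5536, 0.0356, 0.1129], 'score': 0.74}] [ 0.46977821 -0.09482257  0.4301571 ]
the job is handed in; nothing more can be done
None
```

The job is handed in, with no verdict returned: the top is pushed shut to its stop (about 8 N), the fingertips were held about 3 cm above the right-hand eye for 3.2 s, and the hand then rose about 18 cm clear of the console, finishing at about 15 s.

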